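# Feed a maple blank into the drying box through its flap

## Robot

A 7-joint arm with a two-finger parallel gripper is mounted at the origin on a cart in front of the work surface, level with it; the furniture and walls round the work are solid. World frame = base frame: x ahead of the robot, y to its left, z up, the work surface at z = 0. Lengths are in m, angles in rad, forces in N, time in s.
With the tool pointing down it reaches from about 0.4 to 0.875 m from the base axis. Payload 6.5 kg.
Tool frame: the origin (TCP) lies at the centre of the arm's flange, where the gripper is bolted on; the fingertips stand 173 mm ahead of it and the grasp point (between the pads) lies 155 mm ahead of it; z points along the fingers, y is the line along which they close (so a half turn about z gives the same grasp; the last joint's range is limited). The gripper opens to 85 mm and grips with 20 to 120 N. Pads are 22 mm wide; open, the fingers measure 114 mm over their backs; the gripper's body (76 mm by 85 mm) begins 54 mm behind the grasp point. The pads swing forward as they close: fully open they stand 13 mm farther back than shut.
Start: joints at [1.277, 0.536, -0.004, 1.538, 0.003, 1.067, -0.071], TCP at [0.147, -0.633, 0.405] pointing down, gripper open.
Joint ranges: [-2.7, 2.7], [-0.37, 2.16], [-1.27, 1.26], [0.24, 2.4], [-1.31, 4.45], [0.19, 1.91], [-2.76, 2.76]. Speed limits (rad/s): [2.39, 2.39, 3.14, 3.14, 3.14, 3.14, 3.14].

## Interface

Orientations are given as a 3x3 rotation matrix whose columns are the frame's x, y, z axes.
In Python, from bench import bot gives the robot as it stands. Calls block until the motion is done:
- bot.reach(position, orientation): joint-space move of the TCP to a pose.
- bot.servo_line(position, velocity=0.15, rot=None): straight line of the TCP; rot=None keeps the orientation; velocity is the mean speed in m/s.
- bot.movej(angles): joint-space move.
- bot.set_gripper(opening, force=None): opening from 0.0 (shut) to 1.0 (fully open); force is the grip in N (None keeps the last); returns when the fingers have stopped.
- bot.sleep(seconds).
- bot.solve_ik(position, orientation): joint angles nearest the present ones, or None.
- bot.capture(name): name is "scene" or "top"; returns the picture (420x560x3 uint8, red, green, blue); there is no depth.
- bot.camera_model(name): a dict with "vfov" (degrees; the focal length in pixels is half the picture's height over the tangent of half this angle, whatever the lens; pixels are square), "cx", "cy" (the principal point, pixels), "k1" (the pictures are not rectified: a ray, as slopes to the right and down, at radius r is drawn at 1 + k1 r^2 times it, then the intrinsics apply), "view" (4x4, takes a point from world to camera coordinates). Camera axes: x right, y down, z forward; pixel columns grow to the right and rows downward; lengths in m; the calibration is good to about 2 mm. A picture is of the moment at which its call begins. camera_model takes no time and is no camera call.
A pose or a line that the arm cannot do raises bot.PlanningError and nothing moves.
- bot.job_done(): hands the job in; it is judged then, once.
Readings, each from a call of its own:
- bot.current_t(): time.
- bot.current_qpos(): joint angles.
- bot.current_qd(): joint speeds.
- bot.current_tau(): joint torques, N m.
- bot.current_position(): TCP position.
- bot.current_ee_rot(): TCP orientation.
- bot.current_force(): force on the tool from outside, world axes, zero at the start.
- bot.current_wrist_torque(): the same for the moment, N m.
- bot.current_finger_gap(): opening from 0.0 (shut) to 1.0 (fully open).
- bot.current_grip_force(): force on a finger pad.
Only numpy, scipy, OpenCV 4.12 (cv2) and the standard library are available. Lean on these libraries where they do the work, as an engineer would, in place of code of your own. Each camera call takes 0.05 s, during which the arm holds its last target. There are 200 camera calls.

## Task

Put the maple blank that lies on the drying box's feed deck away to dry, with the fingertips only, never lifting it: first push it sideways until it lies flat along the guide fence, then push it endwise along the fence under the hanging flap until it drops off the inner sill and lies flat on the box's floor. Draw the fingers back out so that the flap swings shut behind it, and leave the other things on the bench where they are.

Things in the scene. Friction and masses are not known exactly. Their poses are not given: they have to be found in the camera images.
- dry_box: Drying box, fixed: low plywood case 130 mm wide, 86 mm high, clear lid; in front of it a grey-topped feed deck, its top 18 mm above the bench. Origin: on the bench, in the plane of the shut flap, mid-width. Own axes (also of the points fence_face, mouth, sill): x = feed direction, deck into box; y = left of that; z up. The deck spans x -160 to -4 mm, y -65 to +65 mm; the case x -10 to +157 mm.
- fence_face (a point): Guide fence: pale wooden strip along the right edge of the feed deck, 16 mm high above the deck. The point is on its upright guiding face (drying box y = -47 mm), at deck level, half-way along. The face runs straight along the box's x axis from x = -158 mm to the case and is flush with the right side of the mouth.
- mouth (a point): Mouth of the box: the point is mid-width on the deck, 3 mm before the plane of the shut flap (drying box x = -3, y = -20 mm). It is 54 mm wide and free from the deck up to the flap's hinge tube, 54 mm above the deck. The hinge tube (front at the point's x), lintel and lid over it reach 68 mm above the deck. The posts beside the mouth stand 7 mm farther forward, a round dial left of it 12 mm.
- sill (a point): Inner edge of the deck, mid-width of the mouth, 4 mm before the plane of the shut flap (drying box x = -4, y = -20 mm). Behind it the box's floor lies 10 mm lower (8 mm above the bench) and reaches 153 mm back. As the blank's middle passes the edge its nose tips down and its tail rises up to 10 mm for a moment, so its tail is best pushed well above half height. Stored wedges lie at drying box y > 0.
- blank_center (a point): The maple blank: pale wooden block 85 x 42 x 20 mm, about 55 g, loose, flat on the feed deck, left of the fence and roughly along it. The point is its centre, 10 mm above its underside. Own y axis along the 85 mm length, x across the 42 mm width, z up. Against the fence the centre is at drying box y = -26 mm; on the box's floor it is 18 mm above the bench and at least 38 mm behind the flap plane.
- flap (a joint): Hanging flap in the mouth: aluminium plate 52 mm wide, 45 mm long, 3 mm thick, with a rubber lip, 40 g, hinged along its top edge. Angle in rad: 0 = hanging shut; grows as its lower edge swings into the box, up to 1.45. It swings inward only, has no latch or spring, yields to under 1 N, and falls shut by its own weight when nothing props it.
- flap_lip (a point): Middle of the flap's lower edge. Shut, it is at drying box x = 0, y = -20 mm, 30 mm above the bench (12 mm above the deck, clear of a blank lying on the floor); the hinge axis is 44.5 mm above it.
- cabinet_corner (a point): Lower left front corner of the wooden wall cabinet that hangs over the right half of the bench, 455 mm above it, a fixed obstacle. From this corner it reaches 380 mm to the right, 237 mm back and 367 mm up; fold the arm in before turning past it.
- walnut_center (a point): Bystander, not to be shifted: walnut offcut, 36 x 62 x 26 mm, darker, shorter and thicker than the blank, on the bench in front of the deck. The point is at its middle, half-way up.
- sander_center (a point): Bystander, not to be shifted: cork sanding block, 60 x 106 x 33 mm, on the bench to the right. The point is at its middle, half-way up.
- wax_center (a point): Bystander, not to be shifted: round flat tin, 80 mm across and 21 mm high, on the bench to the right of the drying box. The point is at its middle, half-way up.
- peg_center (a point): Bystander, not to be shifted: small grey metal peg standing upright on the bench in front of the guitar's head, 24 mm across and 44 mm high. The point is at its middle, half-way up.

How it is judged:
By the outcome, as a careful person would: the job done as asked, in the order asked, and still so for the second after the job is handed in, with the robot touching nothing.
It also fails if it takes over 48 s, if anything falls off the work surface, if the arm or the gripper's body presses on something with over 40 N, if the wrist force passes 120 N, or if a joint passes its speed limit or range.

## Working session

There is one attempt and no reset: what is moved stays moved. The work goes in short steps, each a Python script; the robot and the scene stay as the last script left them, time stands still between calls to the robot, and variables do not carry over. Pictures are saved under pics/ and viewed, at most 10 in all, crops included, and the job is handed in when it is done.

```bash
ls; mkdir -p pics
python3 - <<'E'
from bench import bot
import cv2
for n in("scene","top"):
    cv2.imwrite(f"pics/{n}0.png",bot.capture(n)[:,:,::-1]); print(n,bot.camera_model(n))
print(bot.current_t(),bot.current_position(),bot.current_ee_rot())
E
```

```text
pics
scene {'vfov': 55.265181370978326, 'cx': 275.9816629300119, 'cy': 209.31079915388133, 'k1': -0.04614182149808643, 'view': array([[ 8.02112674e-01, -5.97172118e-01, -8.48201559e-04,
        -3.44005986e-01],
       [-4.08773935e-01, -5.48022499e-01, -7.29777508e-01,
         4.87725326e-01],
       [ 4.35337946e-01,  5.85710511e-01, -6.83684189e-01,
         7.69828566e-01],
       [ 0.00000000e+00,  0.00000000e+00,  0.00000000e+00,
         1.00000000e+00]])}
top {'vfov': 53.58015844797518, 'cx': 279.00500466408494, 'cy': 214.53435390528415, 'k1': -0.10113763603352524, 'view': array([[ 0.09740508, -0.9952315 ,  0.00514884,  0.11186127],
       [-0.97239819, -0.09626993, -0.21254142,  0.59250922],
       [ 0.2120236 ,  0.0156959 , -0.97713849,  1.21834655],
       [ 0.        ,  0.        ,  0.        ,  1.        ]])}
0.1 [ 0.14671566 -0.63294029  0.40390043] [[ 9.74166553e-01  2.25830302e-01 -4.49121798e-04]
 [ 2.25830721e-01 -9.74165481e-01  1.44917068e-03]
 [-1.10252301e-04 -1.51315910e-03 -9.99998849e-01]]
```

View pics/scene0.png

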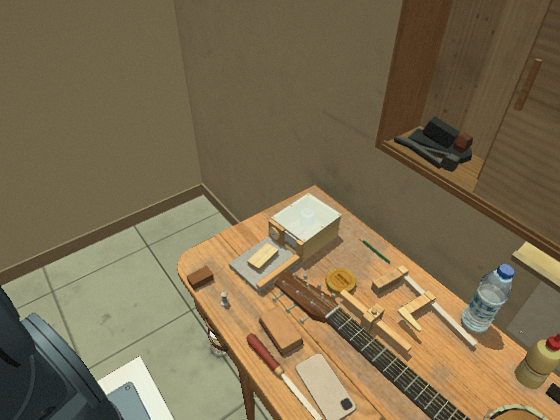

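View pics/top0.png

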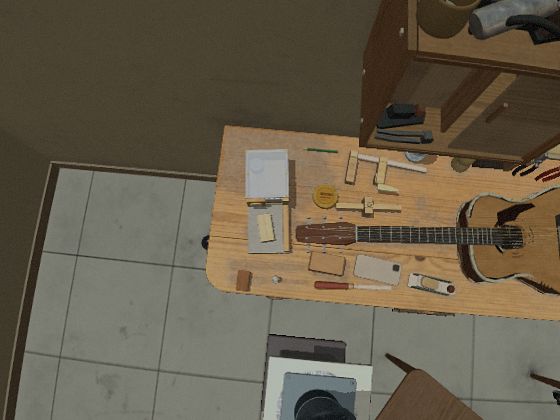

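The scene picture shows the box at about (305,225), with the deck in front of it, the blank at (263,257) and the fence on its right. In the top picture the blank is at (265,228), the deck spans (250–290, 205–252), the walnut is at (243,281) and the peg at (277,279). I'll enlarge both.

Run:
```python
import cv2
a=cv2.imread("pics/top0.png")[190:265,235:305]; cv2.imwrite("pics/top0c.png",cv2.resize(a,None,fx=8,fy=8,interpolation=cv2.INTER_CUBIC))
a=cv2.imread("pics/scene0.png")[190:310,175:345]; cv2.imwrite("pics/scene0c.png",cv2.resize(a,None,fx=4.7,fy=4.7,interpolation=cv2.INTER_CUBIC))
```

```text
(no output)
```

View pics/top0c.png

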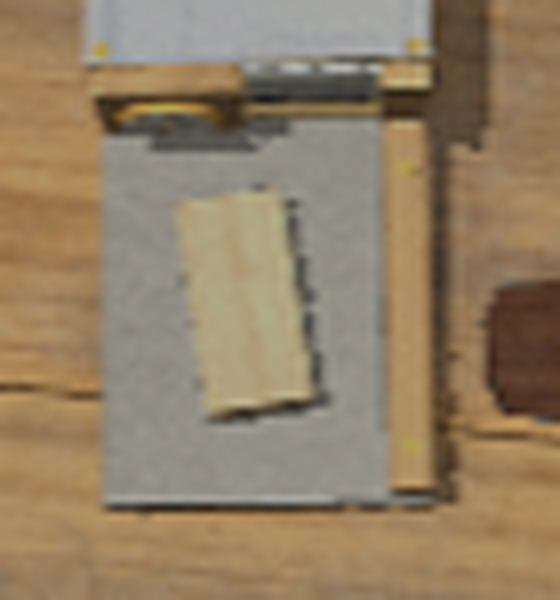

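View pics/scene0c.png

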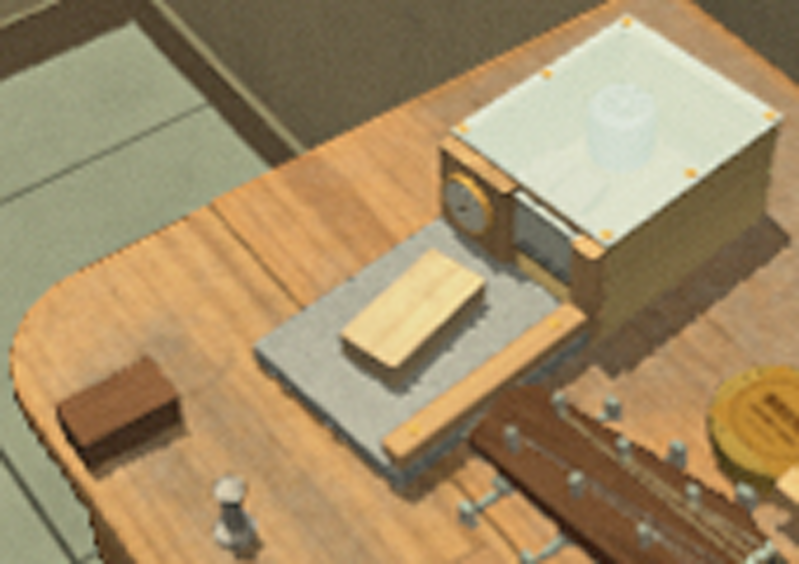

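The top crop shows the deck's front-left corner at (104,500), the fence front at (388–435,487), and the blank's top corners at (178,203), (275,190), (313,400) and (208,413). The blank is yawed a few degrees off the fence. The scene crop agrees. I'll fit the poses now.

```bash
cat > h.py <<'E'
import numpy as np, cv2
from bench import bot
from scipy.optimize import least_squares
def proj(n,P):
    m=bot.camera_model(n);P=np.atleast_2d(P);c=P@m["view"][:3,:3].T+m["view"][:3,3]
    s=c[:,:2]/c[:,2:];r2=(s**2).sum(1,keepdims=True);f=210/np.tan(np.radians(m["vfov"])/2)
    return s*(1+m["k1"]*r2)*f+[m["cx"],m["cy"]]
def pose(p,L):
    c,s=np.cos(p[2]),np.sin(p[2]);L=np.atleast_2d(L).astype(float)
    return np.c_[p[0]+c*L[:,0]-s*L[:,1],p[1]+s*L[:,0]+c*L[:,1],L[:,2]]
def full(c,off,s): return (np.array(c)+.5)/s-.5+off
def fit(obs,p0):  # obs: list of (cam, local pts, full pixels)
    f=lambda p:np.concatenate([(proj(n,pose(p,L))-q).ravel() for n,L,q in obs])
    r=least_squares(f,p0,loss='soft_l1');return r.x,f(r.x).reshape(-1,2).round(1)
E
python3 - <<'E'
from h import *
T=lambda c:full(c,[235,190],8); S=lambda c:full(c,[175,190],4.7)
mm=lambda a:np.array(a)/1000
bt=mm([[-160,65,18],[-158,-65,34],[-158,-47,34],[-10,65,86],[-10,-65,86]])
bs=mm([[-160,65,18],[-158,-47,34],[-10,65,86],[-10,-65,86]])
ob=[("top",bt,T([[104,500],[435,487],[388,487],[93,97],[433,88]])),("scene",bs,S([[255,350],[385,440],[443,140],[603,258]]))]
for o in (ob,ob[:1],ob[1:]):
    p,r=fit(o,[.7,.2,0]);print(p,r.tolist())
k=mm([[42.5,21,38],[42.5,-21,38],[-42.5,-21,38],[-42.5,21,38]])
ok=[("top",k,T([[178,203],[275,190],[313,400],[208,413]])),("scene",k,S([[430,250],[485,288],[395,370],[342,335]]))]
for o in (ok,ok[:1],ok[1:]):
    p,r=fit(o,[.6,.2,0]);print(p,r.tolist())
E
```

```text
[0.62374519 0.20895139 0.11525939] [[0.4, 0.6], [0.6, 0.2], [0.7, 0.3], [0.1, -0.8], [0.2, -0.4], [0.2, -1.2], [-0.4, -0.2], [-0.1, -0.2], [-1.1, -0.4]]
[0.62382274 0.20979797 0.11129428] [[-0.1, 0.4], [0.1, 0.3], [0.2, 0.3], [-0.2, -0.9], [-0.0, -0.3]]
[0.62333446 0.20758664 0.12248244] [[0.5, -0.5], [0.2, 0.5], [-0.0, 0.2], [-0.7, -0.1]]
[0.53887026 0.20870194 0.26244079] [[-0.4, 0.5], [0.7, -0.0], [0.3, 0.1], [0.1, 0.6], [0.5, -0.4], [0.5, -1.5], [-0.1, -0.0], [-0.6, -0.2]]
[0.53973093 0.20936629 0.2551409 ] [[-0.4, 0.1], [0.6, -0.3], [0.1, -0.1], [-0.2, 0.3]]
[0.537821   0.20762603 0.26605368] [[0.4, -0.0], [0.4, -1.2], [-0.1, 0.4], [-0.7, 0.3]]
```

The box is at about (0.624, 0.209) with yaw 0.115. In box axes the blank is at about (-84, +9) mm, yawed about +8°. The plan is to push it sideways with the closed fingers vertical, then endwise with the fingers tilted 35° so they pass under the hinge tube. First I'll check IK along the path and where the cabinet is.

```bash
cat >> h.py <<'E'
BOX=np.array([.6237,.2090,.115])
c,s=np.cos(BOX[2]),np.sin(BOX[2]);RB=np.array([[c,-s,0],[s,c,0],[0,0,1]])
def rot(t): return RB@np.array([[np.cos(t),0,np.sin(t)],[0,-1,0],[np.sin(t),0,-np.cos(t)]])
def tcp(x,y,h,t=0,L=173): # box mm; h above deck: of tip centre
    return pose(BOX,[[x/1000,y/1000,(h+18)/1000]])[0]-rot(t)[:,2]*L/1000
def endtip(xc,y,hc,t): # TCP for front tip corner at xc,hc
    return tcp(xc-11*np.cos(t),y,hc-11*np.sin(t),t)
E
python3 - <<'E'
from h import *
f=lambda p:np.concatenate([(proj("top",p)-[361,146]).ravel(),(proj("scene",p)-[378,147]).ravel()])
r=least_squares(f,[.7,-.1,.455]);print("cab",r.x,r.fun.round(1))
az=-1.34
R0=np.array([[np.cos(az),np.sin(az),0],[np.sin(az),-np.cos(az),0],[0,0,-1]])
print("q",bot.current_qpos())
for a in(-1.34,.2):
  print("fold",a,bot.solve_ik([.42*np.cos(a),.42*np.sin(a),.40],rot(0)))
for nm,P,R in [("above",tcp(-84,48,80),rot(0)),("side",tcp(-84,48,6),rot(0)),("sideend",tcp(-84,9,6),rot(0))]+[(f"end{t}{x}",endtip(x,-26,17,np.radians(t)),rot(np.radians(t))) for t in(30,35) for x in(-140,-60,6)]:
  q=bot.solve_ik(P,R);print(nm,P.round(3),None if q is None else np.round(q,2))
E
```

```text
cab [ 0.66539694 -0.00213999  0.45670554] [-0.   0.   0.1 -0. ]
q [ 1.27680681  0.53711359 -0.00440385  1.53873673  0.00257733  1.06726516
 -0.07122468]
fold -1.34 [ 1.24030798e+00  1.48776081e-01 -8.25232491e-03  2.11570086e+00
  1.59085514e-03  8.77121329e-01 -2.24666654e-01]
fold 0.2 [ 0.43586376  0.23810653 -0.83049612  2.0793382   0.22202511  0.91204942
 -1.97347668]
above [0.535 0.247 0.271] [-0.05  0.7  -0.64  1.77  0.54  0.85 -2.4 ]
side [0.535 0.247 0.197] [-0.2   0.77 -0.43  1.79  0.48  0.68 -2.35]
sideend [0.539 0.208 0.197] [-0.17  0.74 -0.37  1.83  0.42  0.65 -2.25]
end30-140 [0.392 0.156 0.179] None
end30-60 [0.472 0.165 0.179] [-0.33  0.65 -0.18  2.23  2.26  0.36  2.15]
end306 [0.537 0.173 0.179] [-0.43  0.69 -0.01  2.08  2.25  0.21  2.17]
end35-140 [0.38  0.155 0.17 ] None
end35-60 [0.46  0.164 0.17 ] [-0.2   0.7  -0.36  2.27  2.34  0.57  2.12]
end356 [0.525 0.171 0.17 ] [-0.3   0.72 -0.18  2.13  2.36  0.41  2.11]
```

```bash
cat >> h.py <<'E'
H=np.diag([-1.,-1,1])
E
python3 - <<'E'
from h import *
bot.set_gripper(0.0,20)
q=np.array(bot.current_qpos()); q[[1,3,5]]=[.149,2.116,.877]; bot.movej(list(q))
q[0]=-.3; q[6]=1.2; bot.movej(list(q))
print(bot.current_t(),bot.current_position(),bot.current_finger_gap())
t=np.radians
for nm,P,R in [("above",tcp(-84,50,80),rot(0)),("side",tcp(-84,50,6),rot(0)),("back",tcp(-150,-26,8),rot(0)),("sideend",tcp(-70,-26,8),rot(0))]+[(f"end{a}{x}",endtip(x,-26,h,t(a)),rot(t(a))) for a in(28,35,42) for x,h in((-80,100),(-80,17),(-60,17),(6,17))]:
  for S in(np.eye(3),H):
    q=bot.solve_ik(P,R@S);print(nm,P.round(3),None if q is None else np.round(q,2))
E
```

```text
3.9167 [0.4121256  0.08097659 0.39977094] -0.0016112645695386689
above [0.535 0.249 0.271] [-0.84  0.65  0.45  1.82 -0.39  0.76 -1.64]
above [0.535 0.249 0.271] [-0.45  0.61 -0.08  1.79  0.07  0.74  1.11]
side [0.535 0.249 0.197] [-0.83  0.78  0.44  1.83 -0.52  0.65 -1.54]
side [0.535 0.249 0.197] [-0.46  0.73 -0.07  1.81  0.08  0.61  1.11]
back [0.478 0.166 0.199] [-0.74  0.67  0.4   2.05 -0.51  0.52 -1.42]
back [0.478 0.166 0.199] [-0.39  0.63 -0.04  2.03  0.05  0.48  1.22]
sideend [0.557 0.175 0.199] [-0.71  0.77  0.45  1.85 -0.53  0.65 -1.39]
sideend [0.557 0.175 0.199] [-0.36  0.71 -0.03  1.83  0.03  0.6   1.28]
end28-80 [0.457 0.164 0.266] None
end28-80 [0.457 0.164 0.266] [-0.34  0.43 -0.18  2.24  1.54  0.25 -0.28]
end28-80 [0.457 0.164 0.183] [ 0.24  0.85 -0.9   2.22  1.92  0.75  2.73]
end28-80 [0.457 0.164 0.183] [-0.05  0.69 -0.53  2.23  2.    0.51 -0.64]
end28-60 [0.477 0.166 0.183] [ 0.11  0.77 -0.72  2.18  1.91  0.61  2.69]
end28-60 [0.477 0.166 0.183] [-0.06  0.7  -0.5   2.19  1.96  0.47 -0.59]
end286 [0.542 0.173 0.183] [-0.14  0.72 -0.36  2.04  1.8   0.36  2.74]
end28
[... 486 characters left out ...]
2.23  0.67 -0.83]
end356 [0.525 0.171 0.17 ] [ 0.26  0.95 -0.9   2.1   2.08  0.81  2.73]
end356 [0.525 0.171 0.17 ] [ 0.03  0.8  -0.59  2.11  2.13  0.6  -0.64]
end42-80 [0.424 0.16  0.239] None
end42-80 [0.424 0.16  0.239] [-0.26  0.52 -0.35  2.39  2.34  0.62 -1.1 ]
end42-80 [0.424 0.16  0.156] [ 0.36  1.14 -1.09  2.34  2.34  1.23  2.57]
end42-80 [0.424 0.16  0.156] [-0.09  0.81 -0.54  2.36  2.45  0.89 -1.08]
end42-60 [0.444 0.162 0.156] [ 0.37  1.14 -1.09  2.3   2.34  1.19  2.61]
end42-60 [0.444 0.162 0.156] [-0.03  0.83 -0.59  2.32  2.42  0.87 -1.  ]
end426 [0.51  0.17  0.156] [ 0.38  1.16 -1.08  2.15  2.3   1.09  2.73]
end426 [0.51  0.17  0.156] [ 0.05  0.87 -0.63  2.17  2.36  0.79 -0.83]
```

Run:
```python
from h import *
R=rot(0)@H
bot.reach(tcp(-84,58,70),R)
bot.servo_line(tcp(-84,58,22),.12,R)
f0=np.array(bot.current_force());print("f0",f0.round(2))
for h in(18,14,10,7):
    bot.servo_line(tcp(-84,58,h),.05,R); f=np.array(bot.current_force())-f0; print(h,f.round(2))
    if f[2]>2: break
bot.servo_line(tcp(-84,28,h),.06,R)
f0=np.array(bot.current_force())
for y in np.arange(26,4,-1.5):
    bot.servo_line(tcp(-84,y,h),.04,R); f=RB.T@(np.array(bot.current_force())-f0)
    print(round(y,1),f.round(2))
    if f[1]>4: break
print(bot.current_t())
a=bot.capture("top");cv2.imwrite("pics/p1.png",a[:,:,::-1])
b=bot.capture("scene");cv2.imwrite("pics/p1s.png",b[:,:,::-1])
A=cv2.resize(a[185:265,230:305,::-1],(375,400),interpolation=2);B=cv2.resize(b[210:300,220:310,::-1],(400,400),interpolation=2)
cv2.imwrite("pics/p1c.png",np.hstack([A,B]))
```

```text
f0 [0.16 0.76 0.54]
18 [-0.19 -0.84 -0.46]
14 [-1.22 -0.49 -1.1 ]
10 [-0.42 -0.72 -0.51]
7 [-0.6  -1.4  -0.03]
26.0 [-0.41 -0.36 -0.67]
24.5 [ 0.78  0.45 -0.52]
23.0 [ 0.38 -0.02 -1.3 ]
21.5 [ 0.98  0.15 -0.45]
20.0 [-0.2  -0.57 -0.44]
18.5 [ 0.84  0.59 -1.04]
17.0 [ 0.36  0.54 -0.8 ]
15.5 [-0.11  0.11 -0.28]
14.0 [ 0.08 -0.8  -0.77]
12.5 [ 0.49  0.14 -1.22]
11.0 [-0.42  1.82 -0.52]
9.5 [-1.07  5.06  0.16]
10.1167
```

View pics/p1c.png

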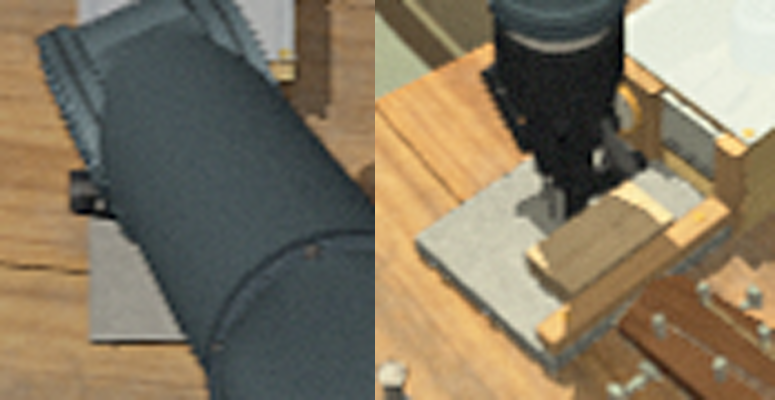

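The side push met the fence at tip y = 9.5 mm, exactly as predicted. The scene crop shows the blank flush along the fence. Next I'll back off and start the endwise push with vertical fingers.

Run:
```python
from h import *
R=rot(0)@H
bot.servo_line(tcp(-84,25,7),.1,R)
bot.servo_line(tcp(-84,25,60),.15,R)
bot.servo_line(tcp(-153,-26,60),.15,R)
bot.servo_line(tcp(-153,-26,8),.12,R)
f0=np.array(bot.current_force())
for x in np.arange(-145,-69,15):
    bot.servo_line(tcp(x,-26,8),.05,R); print(x,(RB.T@(np.array(bot.current_force())-f0)).round(2))
bot.servo_line(tcp(-78,-26,8),.06,R)
bot.servo_line(tcp(-100,-26,8),.1,R)
bot.servo_line(tcp(-100,-26,80),.15,R)
t=np.radians(35); R=rot(t)@H
bot.reach(endtip(-85,-26,90,t),R)
print(bot.current_t(),bot.current_qpos().round(2) if hasattr(bot.current_qpos(),'round') else bot.current_qpos())
a=bot.capture("top");cv2.imwrite("pics/p2.png",a[:,:,::-1])
b=bot.capture("scene");cv2.imwrite("pics/p2s.png",b[:,:,::-1])
A=cv2.resize(a[185:265,230:305,::-1],(375,400),interpolation=2);B=cv2.resize(b[210:300,220:310,::-1],(400,400),interpolation=2)
cv2.imwrite("pics/p2c.png",np.hstack([A,B]))
```

```text
-145 [-1.37 -0.72  0.95]
-130 [-1.45 -1.3  -0.1 ]
-115 [-1.03  0.39 -0.52]
-100 [-0.64 -0.52  0.85]
-85 [-1.37 -0.32  0.69]
-70 [-0.47 -0.71  0.02]
17.8083 [ 0.35  0.76 -1.07  2.3   1.94  0.85 -0.45]
```

View pics/p2c.png

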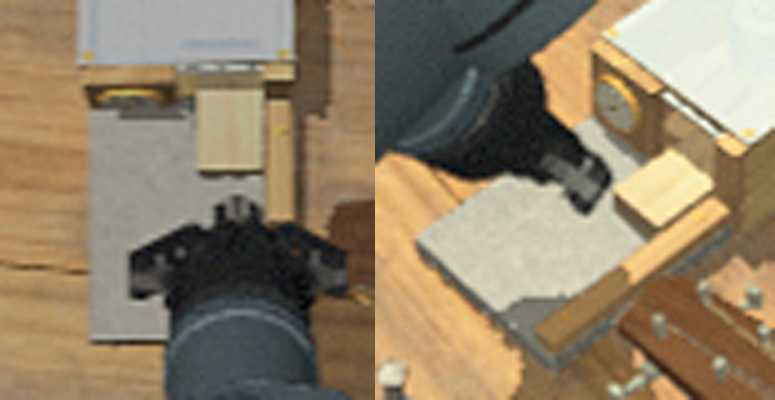

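The top crop shows the blank flush to the fence with its tail at (232,172) and its nose under the flap. The tilted fingers are clear behind it. Now the final push.

Run:
```python
from h import *
t=np.radians(35); R=rot(t)@H
bot.servo_line(endtip(-78,-26,17,t),.12,R)
f0=np.array(bot.current_force())
for x in (-55,-40,-30,-20,-12,-6,-2,2,6,8):
    bot.servo_line(endtip(x,-26,17,t),.04,R); f=RB.T@(np.array(bot.current_force())-f0);print(x,f.round(2))
    if np.linalg.norm(f)>12: break
print(bot.current_t())
b0=bot.capture("scene")
bot.servo_line(endtip(-40,-26,18,t),.08,R)
bot.servo_line(endtip(-75,-26,50,t),.12,R)
bot.sleep(.5)
a=bot.capture("top");b=bot.capture("scene")
cv2.imwrite("pics/p3.png",a[:,:,::-1]);cv2.imwrite("pics/p3s.png",b[:,:,::-1])
C=lambda b:cv2.resize(b[185:265,245:345,::-1],(400,320),interpolation=2)
cv2.imwrite("pics/p3c.png",np.vstack([np.hstack([C(b0),C(b)]),cv2.resize(a[140:215,230:305,::-1],(800,280),interpolation=2)[:, :]]))
print(bot.current_t())
```

```text
-55 [ 0.16 -0.1  -0.33]
-40 [ 0.66 -0.36  0.01]
-30 [ 0.35  0.55 -1.05]
-20 [-0.56  0.45 -0.57]
-12 [-0.81  1.34 -0.85]
-6 [-0.18  0.16 -0.97]
-2 [ 0.08  0.18 -0.59]
2 [ 0.47  0.26 -0.21]
6 [-0.55 -0.34  0.37]
8 [ 0.12 -0.28 -1.49]
22.3667
24.3083
```

View pics/p3c.png

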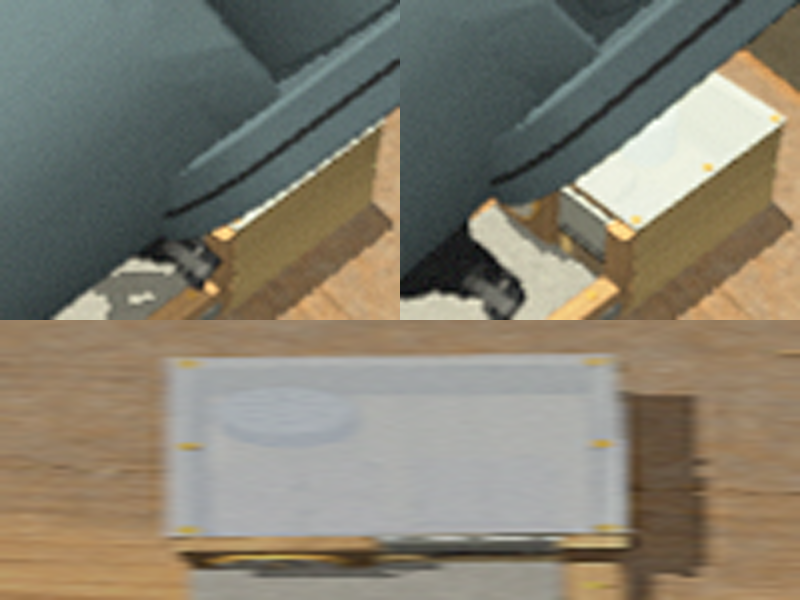

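The flap looks shut again. I'll lift the arm clear for a better look.

Run:
```python
from h import *
t=np.radians(35); R=rot(t)@H
p=endtip(-85,-26,90,t)
bot.servo_line(p,.15,R)
q=np.array(bot.current_qpos());q[1]-=.6;bot.movej(list(q)); q[0]+=.9;bot.movej(list(q))
a=bot.capture("top");b=bot.capture("scene")
cv2.imwrite("pics/p4.png",a[:,:,::-1]);cv2.imwrite("pics/p4s.png",b[:,:,::-1])
A=cv2.resize(a[140:290,225:345,::-1],(400,500),interpolation=2)
B=np.vstack([cv2.resize(b[180:300,180:360,::-1],(400,267),interpolation=2),cv2.convertScaleAbs(cv2.resize(b[219:254,268:313,::-1],(400,311),interpolation=2)[:233+60],alpha=1.3)])
B=B[:500]
cv2.imwrite("pics/p4c.png",np.hstack([A,B]))
print(bot.current_t(),bot.current_position())
```

```text
27.8333 [ 0.39589887 -0.23753831  0.46223914]
```

View pics/p4c.png

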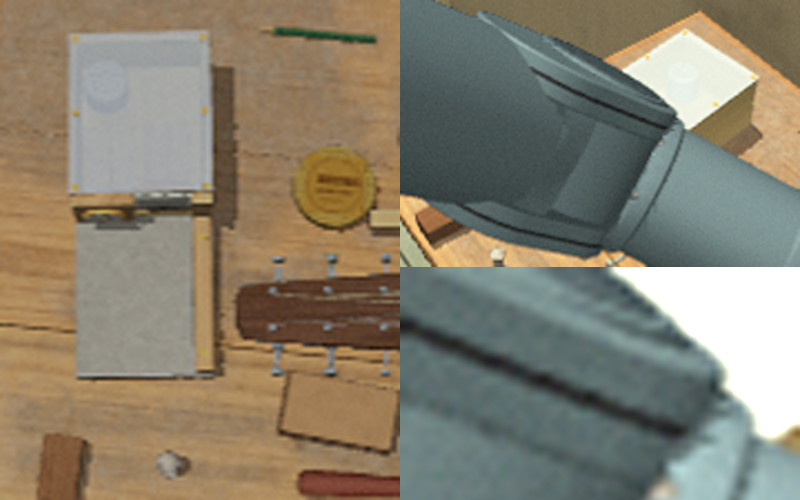

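The top crop shows the deck empty and the bystanders in place, but the arm blocks the scene view. I'll swing it left and look at the mouth and through the lid.

Run:
```python
from h import *
q=np.array(bot.current_qpos());q[0]-=1.5;bot.movej(list(q))
a=bot.capture("top");b=bot.capture("scene")
cv2.imwrite("pics/p5.png",a[:,:,::-1]);cv2.imwrite("pics/p5s.png",b[:,:,::-1])
def E(x,box,sz):
    x=x[box[0]:box[1],box[2]:box[3],::-1].astype(float);
    return cv2.resize(x.clip(0,255).astype(np.uint8),sz,interpolation=2)
L=a[146:205,242:292,::-1].astype(float); lo,hi=np.percentile(L[8:45,8:42],[1,99]);L=((L-lo)/(hi-lo)*255).clip(0,255).astype(np.uint8)
cv2.imwrite("pics/p5c.png",np.hstack([cv2.resize(L,(330,400),interpolation=2),E(b,(205,255,262,318),(450,400))]))
print(bot.current_t())
bx=np.array([[8.5,-47,28],[93.5,-47,28],[93.5,-5,28],[8.5,-5,28]])/1000
print(proj("top",pose(BOX,bx)).round(1).tolist(),proj("scene",pose(BOX,bx)).round(1).tolist())
```

```text
30.7917
[[282.6, 199.2], [282.1, 173.8], [269.2, 174.0], [269.5, 199.4]] [[300.9, 251.1], [321.3, 235.9], [310.7, 228.3], [290.3, 243.0]]
```

View pics/p5c.png

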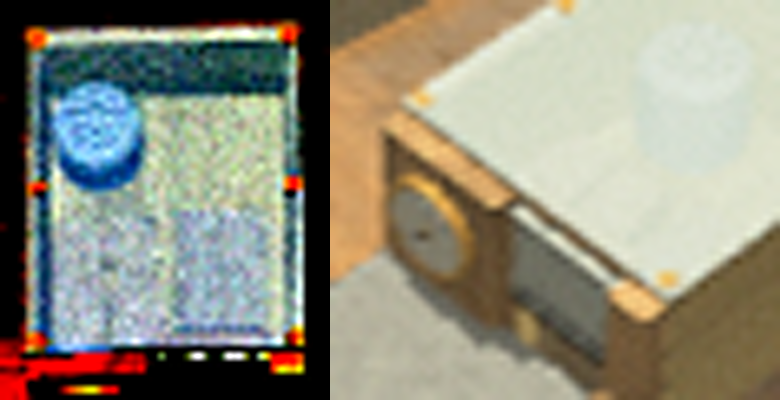

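Through the lid the blank shows at crop (172–267, 208–325), along the fence side. To check the flap and the flat lie I'll compare before and after.

Run:
```python
from h import *
T0,T1,S0,S1=[cv2.imread("pics/"+n) for n in("top0.png","p5.png","scene0.png","p5s.png")]
def EN(a):
    L=a[168:208,260:292].astype(float);lo,hi=np.percentile(L[5:25,2:22],[1,99]);return cv2.resize(((L-lo+20)/(hi-lo+40)*255).clip(0,255).astype(np.uint8),(256,320),interpolation=2)
D=cv2.resize((128+4*(T1.astype(float)-T0)[168:208,260:292]).clip(0,255).astype(np.uint8),(256,320),interpolation=2)
M=lambda b:cv2.resize(b[226:261,278:313],(280,280),interpolation=2)
top=np.hstack([EN(T0),EN(T1),D]);bot_=np.hstack([M(S0),M(S1),np.zeros((280,top.shape[1]-560,3),np.uint8)])
cv2.imwrite("pics/p6c.png",np.vstack([top,bot_]))
for nm,P in dict(flapshutlip=[[0,-46,30],[0,6,30]],hinge=[[0,-46,74.5],[0,6,74.5]],lip03=[[13,-46,32],[13,6,32]],nose_flat85=[[85,-47,28],[85,-5,28]],nose93=[[93.5,-47,28],[93.5,-5,28]],tail8=[[8.5,-47,28],[8.5,-5,28]],sill=[[-4,-47,18],[-4,7,18]]).items():
    P=pose(BOX,np.array(P)/1000)
    print(nm,"top",((proj("top",P)-[260,168]+.5)*8).round().tolist(),"scene",((proj("scene",P)-[278,226]+.5)*8).round().tolist())
```

```text
flapshutlip top [[183.0, 273.0], [52.0, 275.0]] scene [[168.0, 212.0], [64.0, 132.0]]
hinge top [[185.0, 245.0], [50.0, 247.0]] scene [[173.0, 126.0], [66.0, 46.0]]
lip03 top [[182.0, 240.0], [52.0, 242.0]] scene [[195.0, 189.0], [90.0, 110.0]]
nose_flat85 top [[181.0, 70.0], [78.0, 72.0]] scene [[334.0, 95.0], [250.0, 34.0]]
nose93 top [[181.0, 50.0], [77.0, 52.0]] scene [[350.0, 83.0], [266.0, 23.0]]
tail8 top [[185.0, 253.0], [80.0, 255.0]] scene [[187.0, 205.0], [103.0, 140.0]]
sill top [[185.0, 290.0], [51.0, 292.0]] scene [[161.0, 242.0], [54.0, 158.0]]
```

View pics/p6c.png

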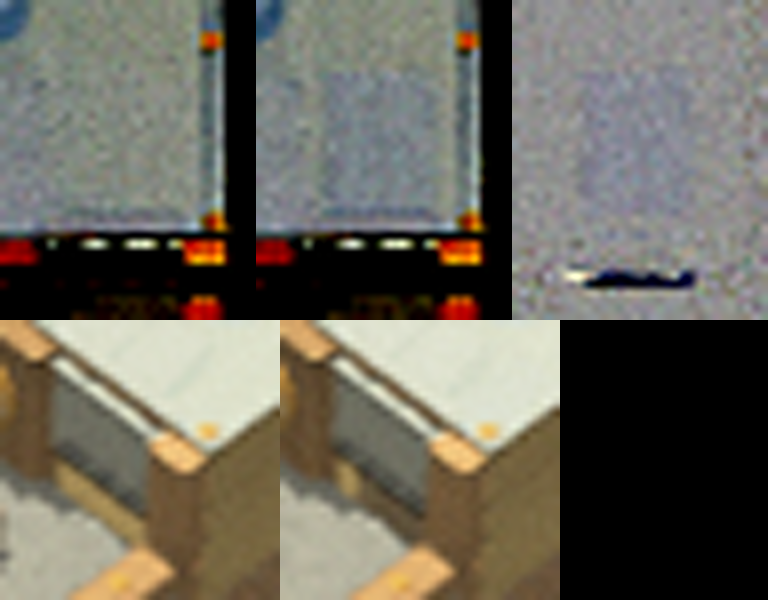

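The flap's lower edge is in the same place as before, so it is shut. The blank's nose sits at row 72, which puts it at about 85 mm. Its tail is therefore past the sill, and with the flap shut its top must be below the lip, so it lies flat. I'll hand the job in.

```bash
python3 -c "
from bench import bot
print(bot.job_done(),bot.current_t())"
```

```text
the job is handed in; nothing more can be done
the job is handed in; nothing more can be done
```

The job is handed in at about 31 s: the blank went flat along the fence, then under the flap, and the pictures show it inside on the box floor with the flap shut and the bystanders in place (no verdict was returned).

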